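Make up the clamping load on a spring scale

ROBOT

A 7-joint arm with a two-finger parallel gripper is mounted at the origin on the work surface. World frame = base frame: x ahead of the robot, y to its left, z up, the work surface at z = 0. Lengths are in mm, angles in rad, forces in N, time in s.
With the tool pointing down it reaches from about 400 to 875 mm from the base axis. Payload 19.3 kg.
Tool frame: the origin (TCP) lies at the very end of the fingers, on their centre line; the grasp point (between the pads) lies 19 mm behind it (grip_point_offset is the z of the grasp point in the tool frame, in mm); z points along the fingers, x is the direction in which the jaws open and shut, and the axes are right-handed (so a half turn about z gives the same grasp; the last joint's range is limited). The gripper opens to 85 mm and grips with 20 to 120 N. Pads are 22 mm wide; open, the fingers measure 114 mm over their backs; the gripper's body (76 mm by 85 mm) begins 54 mm behind the grasp point. The pads swing forward as they close: fully open they stand 13 mm farther back than shut.
Start: joints at [1.061, 0.521, -0.036, 1.599, 0.021, 1.021, -0.113], TCP at [266.071, -565.527, 231.291] pointing down, gripper open.
Joint ranges: [-2.91, 2.91], [-0.3, 2.13], [-1.5, 1.42], [0.17, 2.43], [-1.26, 4.41], [0.16, 1.93], [-2.52, 2.52]. Speed limits (rad/s): [1.89, 1.89, 2.39, 2.39, 3.01, 3.01, 3.01].

INTERFACE

Orientations are given as a 3x3 rotation matrix whose columns are the frame's x, y, z axes.
In Python, from workcell import movep, movel, goto_joints, open_gripper, clamp, wait, inverse_kinematics, read_state, camera, PlanningError, finish_job, grip_point_offset gives the robot as it stands. Calls block until the motion is done:
- movep(position, orientation): joint-space move of the TCP to a pose.
- movel(position, frame=None, max_speed=150, guard=None): straight line of the TCP; frame=None keeps the orientation; max_speed is the mean speed in mm/s. With guard (N) it stops when the force on the tool has changed by that much, and returns True; else False.
- goto_joints(angles): joint-space move.
- open_gripper() and clamp(): open the fingers fully, or close them until they stop; the grip force is fixed at half the most.
- wait(seconds).
- inverse_kinematics(position, orientation): joint angles nearest the present ones, or None.
- read_state(): the state.
- camera(name): name is "scene" or "side" or "wrist"; returns a dict with "image" (400x640x3 uint8, blue, green, red), "range_z" (400x640 float32, mm along the optical axis (not along the pixel's ray), 0 where there is no reading), "fx", "fy", "cx", "cy" (pixels), "cam_to_world" (4x4, takes a point from camera to world coordinates). Camera axes: x right, y up, looking along -z (the intrinsics and any distortion apply to the point x, -y, -z); pixel columns grow to the right and rows downward; lengths in mm; the calibration is good to about 2 mm. A picture is of the moment at which its call begins.
A pose or a line that the arm cannot do raises PlanningError and nothing moves.
- finish_job(): hands the job in, once; it reports no verdict.
The state is a dict: "time": time; "qpos": joint angles; "qvel": joint speeds; "joint_efforts": joint torques, N m; "eef_pos": TCP position; "tool_rot": TCP orientation; "ft_force": force on the tool from outside, world axes, zero at the start; "torque": the same for the moment, N m; "finger_gap": finger opening in mm.
Only numpy, scipy, OpenCV 4.12 (cv2) and the standard library are available. Lean on these libraries where they do the work, as an engineer would, in place of code of your own. Each camera call takes 0.05 s, during which the arm holds its last target.

TASK

The repair bench's spring scale still carries the heavy block from the last job: first slide the block off the far side of the pan, flat onto the catch tray. Then slide the steel bars one by one off the loading ledge onto the pan, as many and whichever it takes for the thin needle to come to rest over the broad paddle of the target hand, with each bar lying flat and wholly on the pan, or left on the ledge or the tray. Slide the block and bars, do not lift them, and leave the phone, jar and screwdriver where they are.

Things in the scene. Friction and masses are not known exactly. Their poses are not given: they have to be found in the camera images.
- scale: a fixed bench scale of grey and bare metal, 320 mm deep (x), 260 mm wide (y), turned up to 0.2 rad; origin at the centre of its underside on the table, x pointing away from the robot across ledge, pan and tray, y left, z up. All x, y offsets given here are in its axes, from its origin.
- scale_ledge_edge (a point): middle of the far top edge of the flat loading ledge (near side of the scale). Ledge: x -160 to -50, y -118 to 118 mm, top 62 mm above the table. The four bars lie on it side by side about 58 mm apart, centres near x -115 mm.
- pan_top (a point): centre of the pan's top face. Pan: x -48 to 52, y -118 to 118 mm, with 10 mm rims along its two y ends only, open towards ledge and tray. It moves straight up and down and stays level wherever it is loaded.
- tray_floor (a point): centre of the catch tray's floor (far side of the scale), 34 mm above the table. Tray: x 56 to 156, y -114 to 114 mm inside, with lips 16 mm high round its far and y sides, open towards the pan.
- pan (a joint): how far the pan is pressed down, m: 0 empty (top 60 mm above the table, 2 mm below the ledge), stop at 0.024 (36 mm above the table). Spring 400 N/m, so 24.5 mm per kg: about 5.9 mm for a large bar, 2.5 for a small one, 21.6 for the block. It settles in under a second.
- needle (a joint): angle of the thin black needle (80 mm long) on the white dial, rad, growing clockwise seen from above; 0 with the pan empty, 83 rad per metre of pan travel (about 0.49 for a large bar, 0.20 for a small one, 1.79 for the block). It cannot be turned by hand.
- target_hand (a joint): angle of the target hand, same zero and direction as the needle: the values are equal when the needle lies along its middle. A brass hand under the needle, with a broad paddle reaching 0.14 rad to either side of its middle line. Already set (0.85 to 1.34 rad); it stays as it is.
- needle_tip (a point): tip of the needle, 80 mm from its axle; x along the needle
- target_tip (a point): middle of the target hand's paddle, 70 mm from the same axle; x along the hand. The axle is at x -50, y 235 mm of the scale; at angle 0 a hand points 1.0 rad to the left (counter-clockwise) of the scale's x. Dial head at the left: x -75 to 65, y 145 to 325 mm, top 70 mm, hands below 80 mm.
- block_center (a point): centre (half-way up) of a plain dark steel block, 60 long (x) x 44 wide x 42 mm high, 880 g, axes of the block, z up. It starts on the pan, long side along the scale's x within 0.15 rad, with about 20 mm or more of bare pan between it and the ledge.
- bar_l1_center (a point): centre (half-way up) of a large plain dark steel bar, 60 long x 32 wide x 16 mm high, about 240 g; axes of the bar, x along its length, z up. It starts flat on the loading ledge with its length along the scale's x (within 0.1 rad); which bar lies in which of the four places differs each time. May be up to 10 percent lighter or heavier.
- bar_l2_center (a point): centre (half-way up) of the other large bar, 60 x 32 x 16 mm, about 240 g; axes of the bar, x along its length, z up. It starts flat on the loading ledge with its length along the scale's x (within 0.1 rad); which bar lies in which of the four places differs each time. May be up to 10 percent lighter or heavier.
- bar_s1_center (a point): centre (half-way up) of a small plain dark steel bar, 40 long x 20 wide x 16 mm high, about 100 g; axes of the bar, x along its length, z up. It starts flat on the loading ledge with its length along the scale's x (within 0.1 rad); which bar lies in which of the four places differs each time. May be up to 10 percent lighter or heavier.
- bar_s2_center (a point): centre (half-way up) of the other small bar, 40 x 20 x 16 mm, about 100 g; axes of the bar, x along its length, z up. It starts flat on the loading ledge with its length along the scale's x (within 0.1 rad); which bar lies in which of the four places differs each time. May be up to 10 percent lighter or heavier.
- block: the block, origin at the centre of its underside
- bar_l1: the same bar as its centre point, origin at the centre of its underside
- bar_s1: the same bar as its centre point, origin at the centre of its underside
- bar_l2: the same bar as its centre point, origin at the centre of its underside
- bar_s2: the same bar as its centre point, origin at the centre of its underside
- phone: bystander: a loose phone, 148 x 72 x 8 mm, origin under its centre, on the mat to the right of the scale
- jar: bystander: a small clear screw jar, 44 mm wide and 50 mm high, origin under its centre, to the right of the scale
- screwdriver: bystander: a loose screwdriver 150 mm long lying on the mat on the near side of the dial head
Not all that is in view belongs to the job. What is shaped like the bar_l1 but blue, orange or pink is not meant.

How it is judged (in metres and radians):
On the way, in this order (a step that is already met when the one before it is completed fails the run):
1. the block lies flat on the catch tray, clear of the pan, and the needle has fallen back below 0.15 rad (x of block_center in the frame of scale above 0.08 m and z of block_center in the frame of scale between 0.048 and 0.062 m and angle between block_center's own z axis and vertical below 0.08 rad and value of joint needle below 0.15 rad), for 0.2 s.
2. the needle rests over the target hand's paddle (angle between the x axis of needle_tip and the x axis of target_tip, either way round below 0.15 rad and velocity of joint needle between -0.1 and 0.1 rad/s), for 0.3 s.
At the end, for the whole second after the job is handed in: The needle is at rest within 0.15 rad of the target hand's middle line; the block lies flat on the catch tray clear of the pan; every bar lies flat (tilt under 0.1 rad) and still, either wholly on the pan (within 3 mm), on the ledge, or on the tray (all of step 2 and x of block_center in the frame of scale above 0.08 m and z of block_center in the frame of scale between 0.048 and 0.062 m and angle between block_center's own z axis and vertical below 0.08 rad and linear speed of each of block, bar_l1, bar_s1, bar_l2, bar_s2 below 0.02 m/s and (x of bar_l1_center in the frame of scale between -0.021 and 0.025 m or (x of bar_l1_center in the frame of scale below -0.052 m and z of bar_l1_center in the frame of scale above 0.066 m) or (x of bar_l1_center in the frame of scale above 0.079 m and z of bar_l1_center in the frame of scale below 0.055 m)) and angle between each of bar_l1_center, bar_s1_center, bar_l2_center, bar_s2_center's own z axis and vertical below 0.1 rad and (x of bar_s1_center in the frame of scale between -0.031 and 0.035 m or (x of bar_s1_center in the frame of scale below -0.052 m and z of bar_s1_center in the frame of scale above 0.066 m) or (x of bar_s1_center in the frame of scale above 0.069 m and z of bar_s1_center in the frame of scale below 0.055 m)) and (x of bar_l2_center in the frame of scale between -0.021 and 0.025 m or (x of bar_l2_center in the frame of scale below -0.052 m and z of bar_l2_center in the frame of scale above 0.066 m) or (x of bar_l2_center in the frame of scale above 0.079 m and z of bar_l2_center in the frame of scale below 0.055 m)) and (x of bar_s2_center in the frame of scale between -0.031 and 0.035 m or (x of bar_s2_center in the frame of scale below -0.052 m and z of bar_s2_center in the frame of scale above 0.066 m) or (x of bar_s2_center in the frame of scale above 0.069 m and z of bar_s2_center in the frame of scale below 0.055 m))); the robot touches nothing.
It fails at once if the block or a bar is lifted (centre more than 45 mm above where a thing lying on the ledge would have it) (z of block_center in the frame of scale above 0.128 m or z of any of bar_l1_center, bar_s1_center, bar_l2_center, bar_s2_center in the frame of scale above 0.115 m).
It fails at once if the phone, jar or screwdriver is moved by more than 20 mm (distance of any of phone, jar, screwdriver from where it was at the start of the episode above 0.02 m).
It also fails if it takes over 72 s, if anything falls off the work surface, if the arm or the gripper's body presses on something with over 40 N, if the wrist force passes 120 N, or if a joint passes its speed limit or range.

## Working session

There is one attempt and no reset: what is moved stays moved. The work goes in short steps, each a Python script; the robot and the scene stay as the last script left them, time stands still between calls to the robot, and variables do not carry over. Pictures are saved under pics/ and viewed, and the job is handed in when it is done.

```bash
ls; mkdir -p pics; python3 - <<'E'
from workcell import *
import cv2,numpy as np
s=read_state();print(s['time'],s['eef_pos'],s['finger_gap'],s['ft_force'],grip_point_offset)
for n in ['scene','side']:
    c=camera(n);cv2.imwrite(f'pics/{n}0.png',c['image']);np.savez(f'{n}0.npz',**c)
    print(n,c['fx'],c['fy'],c['cx'],c['cy'],c['cam_to_world'].round(3).tolist(),[k for k in c])
E
```

```text
pics
0.0 [ 265.91882877 -565.25753458  230.7627975 ] 85.19964428862632 [-0.37764727 -0.89091362  0.55105719] -18.700000000000003
scene 416.2088082669182 416.2088082669182 322.49426534389454 191.65023953226583 [[-0.621, -0.45, 0.642, 1097.289], [0.784, -0.36, 0.506, 464.67], [0.004, 0.817, 0.576, 602.15], [0.0, 0.0, 0.0, 1.0]] ['image', 'range_z', 'fx', 'fy', 'cx', 'cy', 'cam_to_world']
side 377.5743109937744 377.5743109937744 322.8783633915274 201.87459987432464 [[0.716, 0.435, -0.545, 29.033], [-0.697, 0.423, -0.578, -495.445], [-0.021, 0.794, 0.607, 614.332], [0.0, 0.0, 0.0, 1.0]] ['image', 'range_z', 'fx', 'fy', 'cx', 'cy', 'cam_to_world']
```

View pics/scene0.png

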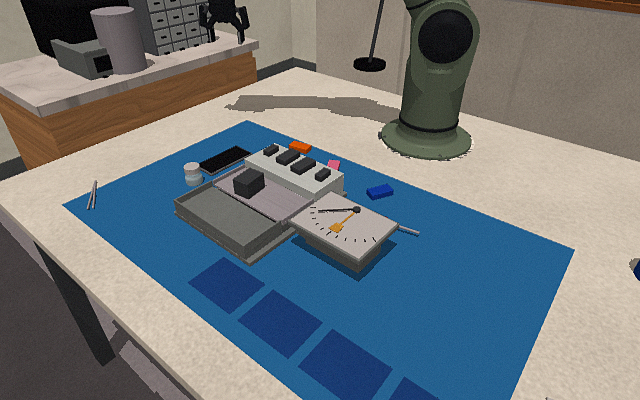

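View pics/side0.png

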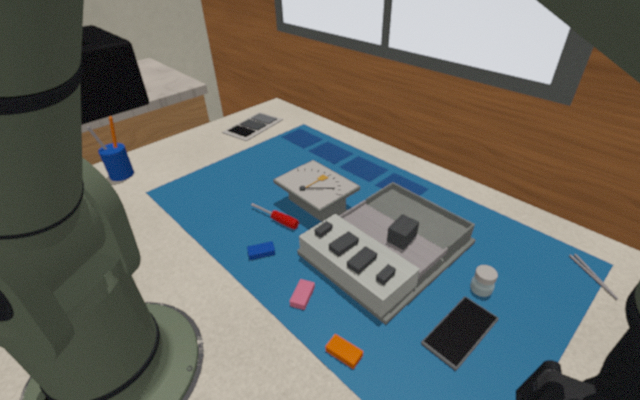

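The side view shows the ledge with bars ordered small (323,229), large (343,243), large (362,259), small (386,274) from the dial outward. The block is on the pan at (403,232), and the dial at (318,185). I'll get rough positions from depth, then look from the wrist.

```bash
cat > h.py <<'E'
from workcell import *
import cv2,numpy as np
def cloud(c):
    z=c['range_z'];v,u=np.mgrid[0:z.shape[0],0:z.shape[1]]
    P=np.stack([(u-c['cx'])/c['fx']*z,-(v-c['cy'])/c['fy']*z,-z],-1)
    M=np.array(c['cam_to_world']);return P@M[:3,:3].T+M[:3,3]
def ray(c,uv,h):
    uv=np.atleast_2d(uv).astype(float)
    d=np.stack([(uv[:,0]-c['cx'])/c['fx'],-(uv[:,1]-c['cy'])/c['fy'],-np.ones(len(uv))],-1)
    M=np.array(c['cam_to_world']);d=d@M[:3,:3].T;o=M[:3,3]
    return o+d*((h-o[2])/d[:,2])[:,None]
E
python3 - <<'E'
from h import *
for n,pts in [('side',dict(s1=(323,229),l1=(343,243),l2=(362,259),s2=(386,274),block=(404,225),dialc=(303,188),ledgeNL=(303,240),ledgeNR=(382,310))),('scene',dict(b1=(271,150),b2=(288,157),b3=(304,165),b4=(323,174),block=(249,176),axle=(357,210),tray=(230,215)))]:
    c=dict(np.load(n+'0.npz'));P=cloud(c)
    for k,(u,v) in pts.items(): print(n,k,P[v,u].round(1))
R=np.array([[0,1,0],[1,0,0],[0,0,-1.]])
print(read_state()['tool_rot'].round(3), inverse_kinematics([560,-50,420],R))
E
```

```text
side s1 [443.2 -54.2  79.4]
side l1 [ 441.6 -114.4   79.6]
side l2 [ 434.2 -171.9   80.5]
side s2 [ 437.8 -227.8   78.8]
side block [ 572.8 -169.9   80.5]
side dialc [515.7  90.8  78.3]
side ledgeNL [402.6 -34.2  61.4]
side ledgeNR [ 401.2 -252.4   29. ]
scene b1 [ 448.7 -214.9   75.9]
scene b2 [ 449.3 -155.7   77.3]
scene b3 [455.1 -98.6  78.8]
scene b4 [457.2 -38.8  78.2]
scene block [ 572.9 -163.8   80.5]
scene axle [519.6  99.9  77.3]
scene tray [ 660.2 -138.2   33.2]
[[ 0.426 -0.905 -0.001]
 [-0.905 -0.426  0.001]
 [-0.001  0.    -1.   ]] [ 0.55531288  0.36275659 -0.8019064   1.45612185  0.26042943  1.43220801
  1.32104596]
```

```bash
python3 - <<'E'
from h import *
# yaw options; tool x along +-y
for a in [0,np.pi/2,-np.pi/2]:
  R=np.array([[np.cos(a),np.sin(a),0],[np.sin(a),-np.cos(a),0],[0,0,-1.]])
  for p in ([520,-60,400],[480,-100,400],[402,-40,90],[402,-230,90],[660,-160,70]):
    q=inverse_kinematics(p,R);print(a,p,None if q is None else np.round(q,2))
a=np.pi/2
for th in (0.35,0.5):
  for a in (np.pi/2,-np.pi/2):
    R=np.array([[np.cos(a),np.sin(a),0],[np.sin(a),-np.cos(a),0],[0,0,-1.]])
    c,s=np.cos(th),np.sin(th); T=np.array([[c,0,s],[0,1,0],[-s,0,c]])@R
    print(T[:,2])
    for p in ([402,-40,64],[402,-230,64],[540,-100,55]):
      q=inverse_kinematics(p,T);print(th,a,p,None if q is None else np.round(q,2))
R=np.array([[0,1,0],[1,0,0],[0,0,-1.]])
movep([480,-90,400],R)
c=camera('wrist');np.savez('w0.npz',**c);cv2.imwrite('pics/w0.png',c['image']);print(c['cam_to_world'].round(3),c['fx'],c['cx'],c['cy'],read_state()['time'])
c=camera('side');np.savez('side1.npz',**c);cv2.imwrite('pics/side1.png',c['image'])
E
```

```text
0 [520, -60, 400] [ 0.44  0.25 -0.56  1.6   0.14  1.33 -0.13]
0 [480, -100, 400] [ 0.52  0.19 -0.52  1.67  0.1   1.31 -0.01]
0 [402, -40, 90] [ 0.31  0.46 -0.45  2.26  0.41  0.5  -0.46]
0 [402, -230, 90] [ 0.65  0.51 -0.33  2.12  0.31  0.55  0.09]
0 [660, -160, 70] [ 0.35  0.81 -0.32  1.54  0.31  0.84 -0.08]
1.5707963267948966 [520, -60, 400] [ 0.64  0.3  -0.82  1.59  0.22  1.35  1.36]
1.5707963267948966 [480, -100, 400] [ 0.74  0.22 -0.8   1.66  0.16  1.32  1.49]
1.5707963267948966 [402, -40, 90] [ 0.48  0.5  -0.66  2.25  0.58  0.56  0.94]
1.5707963267948966 [402, -230, 90] [ 0.88  0.57 -0.63  2.11  0.56  0.64  1.43]
1.5707963267948966 [660, -160, 70] [ 0.55  0.88 -0.67  1.53  0.62  0.95  1.26]
-1.5707963267948966 [520, -60, 400] [ 0.22  0.23 -0.28  1.61  0.06  1.32 -1.63]
-1.5707963267948966 [480, -100, 400] [ 0.3   0.17 -0.25  1.68  0.04  1.3  -1.53]
-1.5707963267948966 [402, -40, 90] [ 0.06  0.44 -0.13  2.27  0.13  0.44 -1.75]
-1.5707963267948966 [402, -230, 90] [ 0.41  0.5  -0.02  2.13  0.02  0.51 -1.2 ]
-1.5707963267948966 [660, -160, 70] [ 0.16  0.79 -0.02  1.56  0.02  0.8  -1
[... 743 characters left out ...]
] [ 0.72  0.85 -0.65  1.76  0.56  1.26  1.36]
0.5 1.5707963267948966 [540, -100, 55] [ 0.46  1.   -0.69  1.47  0.51  1.41  1.21]
[-0.47942554  0.         -0.87758256]
0.5 -1.5707963267948966 [402, -40, 64] [ 0.02  0.72 -0.07  1.9   0.03  1.02 -1.64]
0.5 -1.5707963267948966 [402, -230, 64] [ 0.25  0.77  0.06  1.79  0.12  1.07 -1.35]
0.5 -1.5707963267948966 [540, -100, 55] [ 0.07  0.9  -0.01  1.49  0.04  1.25 -1.54]
[[ 2.00000e-03 -9.48000e-01 -3.18000e-01  3.98204e+02]
 [ 1.00000e+00  1.00000e-03  2.00000e-03 -8.96960e+01]
 [-1.00000e-03 -3.18000e-01  9.48000e-01  5.41703e+02]
 [ 0.00000e+00  0.00000e+00  0.00000e+00  1.00000e+00]] 283.14584445764604 325.0533909579321 199.57713968602846 2.125
```

View pics/w0.png

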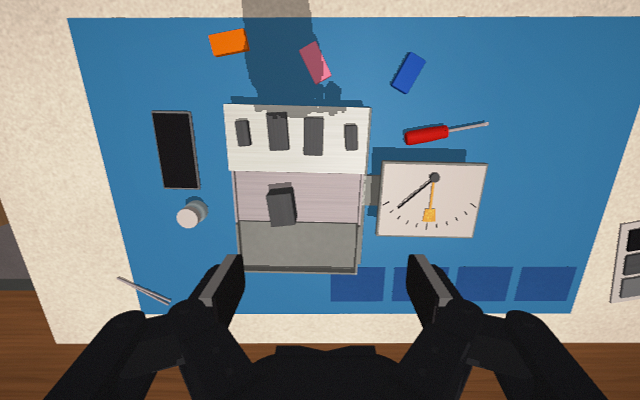

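The wrist view shows the bars at (243,133) S, (278,131) L, (313,135) L, (350,137) S. The block is at (281,206), the needle runs (434,177)→(399,207), and the target hand points to (429,215).

```bash
cat >> h.py <<'E'
def comps(mask,amin=60):
    n,l,st,ce=cv2.connectedComponentsWithStats(mask.astype(np.uint8),connectivity=4)
    return [l==i for i in range(1,n) if st[i,4]>=amin]
def rect(c,m,h):
    cs,_=cv2.findContours(m.astype(np.uint8),cv2.RETR_EXTERNAL,cv2.CHAIN_APPROX_NONE)
    k=max(cs,key=len)[:,0,:]
    P=ray(c,k,h)[:,:2].astype(np.float32)
    r=cv2.minAreaRect(P);(cx,cy),(w,hh),a=r
    if w<hh: w,hh,a=hh,w,a+90
    a=(a+90)%180-90
    return np.round([cx,cy,w,hh],1),round(np.deg2rad(a),3)
E
python3 - <<'E'
from h import *
for n in ('w0','side1','scene0'):
    c=dict(np.load(n+'.npz'));P=cloud(c);img=c['image'].astype(int)
    hsv=cv2.cvtColor(c['image'],cv2.COLOR_BGR2HSV)
    X,Y,Z=P[...,0],P[...,1],P[...,2]
    roi=(X>380)&(X<760)&(Y>-280)&(Y<10)
    print(n)
    dark=roi&(hsv[...,2]<95)&(hsv[...,1]<60)&(Z>71)&(Z<90)
    for m in comps(dark,25):
        print(' dark',m.sum(),np.median(Z[m]).round(1),rect(c,m,np.median(Z[m])))
    led=roi&(Z>56)&(Z<67)&(X<540)&(hsv[...,2]>120)
    if n!='scene0':
        for m in comps(led,500): print(' ledge',m.sum(),np.median(Z[m]).round(1),rect(c,m,np.median(Z[m])))
    tray=roi&(Z>27)&(Z<45)&(X>560)
    for m in comps(tray,300): print(' low',m.sum(),np.median(Z[m]).round(1),rect(c,m,np.median(Z[m])))
    di=(X>420)&(X<680)&(Y>0)&(Y<220)&(Z>60)&(Z<85)
    for m in comps(di,300): print(' dial',m.sum(),np.median(Z[m]).round(1),rect(c,m,np.median(Z[m])))
c=dict(np.load('w0.npz'))
cv2.imwrite('pics/w0d.png',cv2.resize(c['image'][150:250,360:500],None,fx=5,fy=5,interpolation=cv2.INTER_CUBIC))
cv2.imwrite('pics/w0l.png',cv2.resize(c['image'][90:280,215:385],None,fx=4,fy=3,interpolation=cv2.INTER_CUBIC))
E
```

```text
w0
 dark 742 77.4 (array([ 438.1, -166. ,   58.6,   31.7]), np.float64(0.037))
 dark 673 77.4 (array([ 446.1, -109.6,   58.6,   29.2]), np.float64(-0.025))
 dark 318 77.2 (array([ 441.1, -222. ,   39.2,   20.7]), np.float64(0.069))
 dark 174 77.1 (array([448.1, -49.2,  38.5,  17.6]), np.float64(0.033))
 dark 835 79.7 (array([ 570.4, -167. ,   61.7,   44.6]), np.float64(0.096))
 ledge 7093 61.4 (array([ 453.9, -137.8,  235.5,  109.6]), np.float64(1.544))
 low 7914 34.1 (array([ 642.7, -143.2,  237.5,  162.7]), np.float64(1.57))
 dial 7773 69.7 (array([558.6,  92.8, 180.7, 140.6]), np.float64(1.545))
side1
 dark 441 81.2 (array([ 567.3, -171.4,   68.7,   45.4]), np.float64(0.108))
 dark 121 78.6 (array([445.1, -51.7,  42.7,  20.7]), np.float64(0.057))
 dark 328 78.7 (array([ 443.5, -113.2,   61.8,   32.8]), np.float64(-0.026))
 dark 372 78.7 (array([ 434.9, -170. ,   62.1,   32.2]), np.float64(0.022))
 dark 168 78.5 (array([ 438.3, -226.2,   41.8,   19.6]), np.float64(0.006))
 ledge 2905 63.1 (array([ 453.5, -138.4,  239.5,  113.2]), np.float64(1.547))
 low 3686 36.2 (array([ 645.4, -134.3,  229.9,  169.5]), np.float64(1.552))
 dial 2472 72.0 (array([556. ,  90. , 188.8, 147. ]), np.float64(1.542))
scene0
 dark 90 77.1 (array([ 446.9, -218.7,   48.2,   26.7]), np.float64(0.115))
 dark 198 77.8 (array([ 444.3, -161.4,   67.4,   38.3]), np.float64(0.048))
 dark 213 78.1 (array([ 452.2, -104.7,   65. ,   37.5]), np.float64(-0.032))
 dark 359 80.4 (array([ 577.2, -160.9,   68.6,   53.1]), np.float64(0.097))
 dark 106 77.6 (array([454.4, -43.6,  46.8,  23.4]), np.float64(0.057))
 low 3679 35.0 (array([ 628.7, -157.2,  231. ,  151. ]), np.float64(1.543))
 low 681 36.5 (array([ 706.9, -120.6,  271.1,  126.5]), np.float64(-1.111))
 dial 4332 70.7 (array([565.9,  97.5, 184.2, 147.3]), np.float64(1.542))
```

View pics/w0d.png

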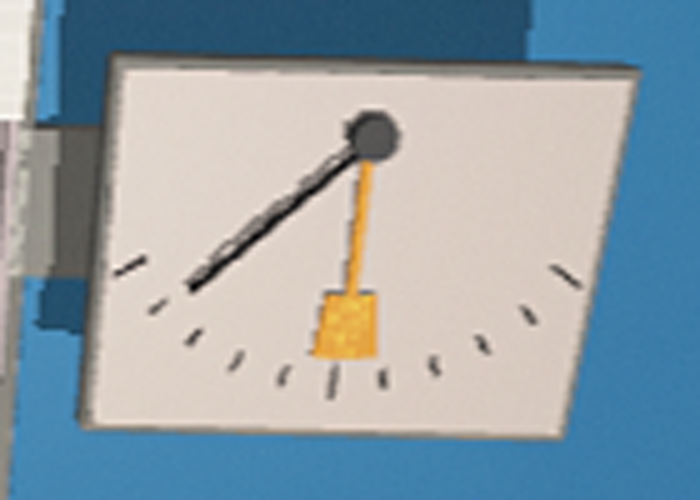

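View pics/w0l.png

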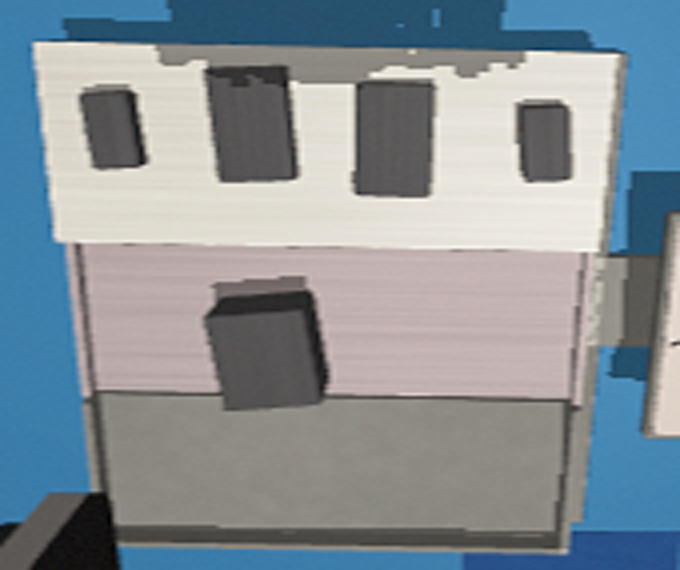

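```bash
cat >> h.py <<'E'
YAW=-0.026; O=np.array([558.3,-141.3]); 
EX=np.array([np.cos(YAW),np.sin(YAW)]);EY=np.array([-EX[1],EX[0]])
def W(x,y,z): p=O+x*EX+y*EY; return [float(p[0]),float(p[1]),float(z)]
def SC(p): d=np.asarray(p)[...,:2]-O; return np.stack([d@EX,d@EY],-1)
def Rt(th=0,yaw=0):
    a=YAW+yaw;Rz=np.array([[np.cos(a),-np.sin(a),0],[np.sin(a),np.cos(a),0],[0,0,1]])
    c,s=np.cos(th),np.sin(th)
    return Rz@np.array([[c,0,s],[0,1,0],[-s,0,c]])@np.array([[0,1,0],[1,0,0],[0,0,-1.]])
AX=(-50,235)
def hands(c):
    """angles of needle and target from pixels, via ray casting"""
    hsv=cv2.cvtColor(c['image'],cv2.COLOR_BGR2HSV).astype(int)
    v,u=np.mgrid[0:400,0:640];uv=np.stack([u.ravel(),v.ravel()],1)
    out={}
    for k,h in (('needle',76),('target',72)):
        p=SC(ray(c,uv,h)).reshape(400,640,2)-AX
        r=np.hypot(p[...,0],p[...,1]);an=1.0-np.arctan2(p[...,1],p[...,0])
        on=(np.abs(p[...,0]-40)<65)&(np.abs(p[...,1])<82)
        if k=='needle': m=on&(hsv[...,2]<75)&(r>20)&(r<72)&(hsv[...,0]>=0)
        else: m=on&(hsv[...,0]>10)&(hsv[...,0]<32)&(hsv[...,1]>110)&(r>15)&(r<82)
        if k=='target': m&=(r>58)
        out[k]=(int(m.sum()),round(float(np.median(an[m])),3) if m.any() else None, round(float(an[m].std()),3) if m.any() else None)
    return out
E
python3 - <<'E'
from h import *
c=dict(np.load('w0.npz'))
print('axle',SC(ray(c,(434.8,177.2),78)))
for n,uv,h in (('needle',(398.6,207.6),77),('tgt',(429.4,215),72)):
    d=SC(ray(c,uv,h))[0]-SC(ray(c,(434.8,177.2),78))[0];print(n,d,1-np.arctan2(d[1],d[0]))
for n in ('w0','side1','scene0'): print(hands(dict(np.load(n+'.npz'))))
for p in ((440,-224),(436.5,-168),(445,-111.4),(446.6,-50.5),(570,-167.5)): print(SC(p).round(1))
clamp();print(read_state()['finger_gap'],read_state()['time'])
movep(W(-38,-25,120),Rt())
s=read_state();print(s['eef_pos'],s['time'],s['ft_force'])
print(movel(W(-38,-25,66),max_speed=60,guard=8))
s=read_state();print(s['eef_pos'],s['time'],s['ft_force'])
for n in('side','scene'):
  c=camera(n);cv2.imwrite(f'pics/pre_{n}.png',cv2.resize(c['image'][120:280,220:500] if n=='side' else c['image'][110:280,160:380],None,fx=2.8,fy=2.8))
E
```

```text
axle [[-50.12613825 234.24426762]]
needle [ 56.19762762 -54.73740933] 1.7722361002466926
tgt [70.63949875  3.02062403] 0.9572649152659733
{'needle': (33, 1.793, 0.016), 'target': (135, 0.985, 0.083)}
{'needle': (0, None, None), 'target': (31, 0.937, 0.071)}
{'needle': (43, 1.785, 0.616), 'target': (82, 0.966, 0.084)}
[-116.1  -85.7]
[-121.1  -29.9]
[-114.    26.9]
[-114.    87.9]
[ 12.4 -25.9]
0.027558447485450686 2.9417
[ 520.40821094 -165.26403944  121.15398922] 4.0667 [-0.05320611 -0.04177673  0.39404894]
False
[ 519.87401258 -165.34588797   66.29822147] 5.1167 [0.05260542 0.49291988 0.73055024]
```

View pics/pre_side.png

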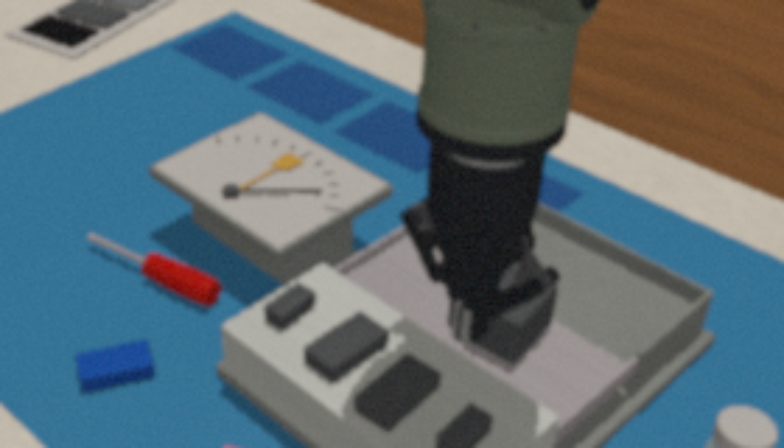

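View pics/pre_scene.png

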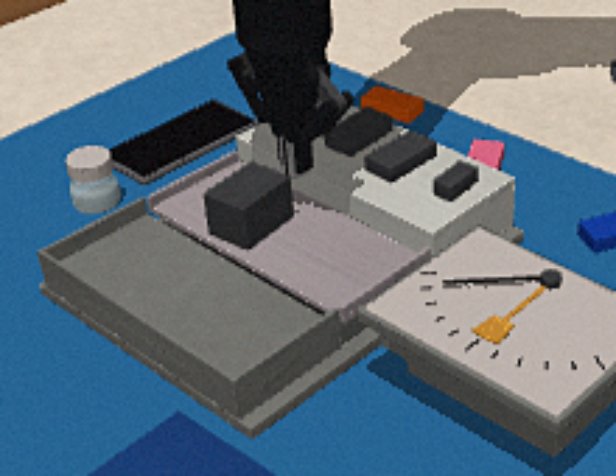

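The closed fingers stand between the ledge and the block. The target hand reads about 0.965 rad. Pushing the block now.

```bash
python3 - <<'E'
from h import *
f=lambda: read_state()
print(movel(W(0,-25,66),max_speed=60,guard=25));s=f();print(SC(s['eef_pos']),s['ft_force'],s['time'])
c=camera('scene');cv2.imwrite('pics/p1.png',cv2.resize(c['image'][110:280,160:380],None,fx=2.8,fy=2.8))
E
```

```text
False
[ -0.25896786 -24.79628062] [-3.55807604  1.23825879  0.58876404] 6.0
```

View pics/p1.png

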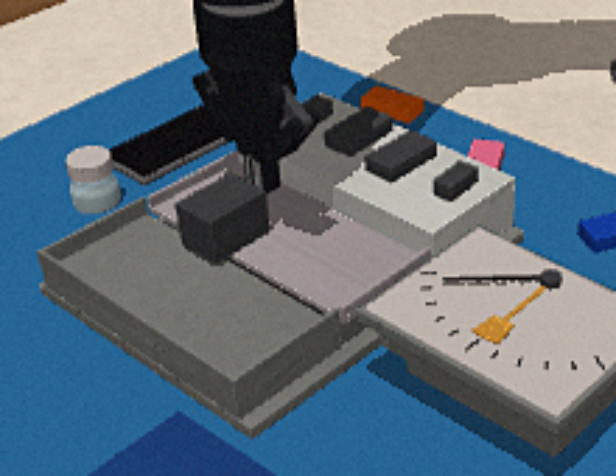

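The block slides smoothly at about 3.6 N. I'll carry on to the tray.

```bash
python3 - <<'E'
from h import *
f=lambda: read_state()
print(movel(W(66,-25,66),max_speed=70,guard=35));s=f();print(SC(s['eef_pos']),s['ft_force'],s['time'])
c=camera('scene');cv2.imwrite('pics/p2.png',cv2.resize(c['image'][110:280,160:380],None,fx=2.8,fy=2.8))
print(hands(c))
E
```

```text
False
[ 66.02395859 -25.01457464] [-1.38417298  0.74934893 -0.81396302] 7.1417
{'needle': (38, 0.028, 1.08), 'target': (82, 0.966, 0.084)}
```

View pics/p2.png

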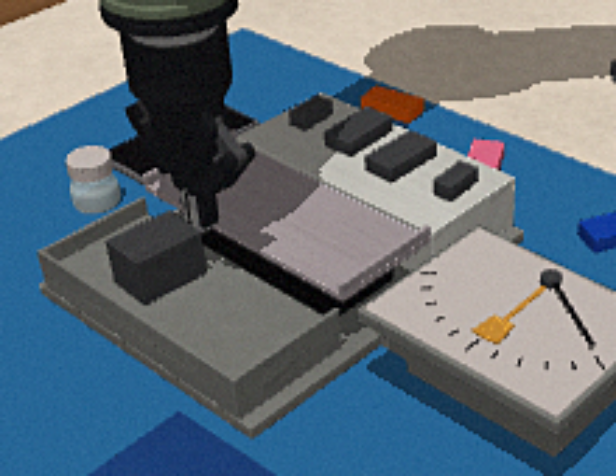

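The block is flat on the tray and the needle is back near 0. Next is the left large bar, pushed with the tool tilted so the fingertip can follow it over the ledge edge.

```bash
cat >> h.py <<'E'
TH=0.5
def fc(x,y,z): # TCP position for front corner of tilted finger
    return W(x-11*np.cos(TH),y,z+11*np.sin(TH))
def approach(rear,y,yaw=0):
    movel([*read_state()['eef_pos'][:2],150],max_speed=200)
    movep(fc(rear-16,y,120),Rt(TH,yaw))
    g=movel(fc(rear-16,y,65.5),max_speed=80,guard=8)
    s=read_state();print('down',g,SC(s['eef_pos']),s['eef_pos'][2],s['ft_force'].round(1),s['time'])
def snap(n,name):
    c=camera(n);cv2.imwrite(f'pics/{name}.png',cv2.resize(c['image'][120:280,220:500] if n=='side' else c['image'][110:280,160:380],None,fx=2.8,fy=2.8));return c
E
python3 - <<'E'
from h import *
c=0
for y,r in ((27,-144),(-30,-151)):
  for x in (r-16,-30): print(inverse_kinematics(fc(x,y,65),Rt(TH)))
approach(-144,27)
snap('side','b1a');snap('scene','b1b')
E
```

```text
[ 0.50414909  0.77140147 -0.57438627  1.88700572  0.39779372  1.13881171
  1.23994994]
[ 0.41442567  0.91127114 -0.54702462  1.52334238  0.39422855  1.34565706
  1.29154163]
[ 0.58948517  0.77227011 -0.55178512  1.87131332  0.43656209  1.15544504
  1.32527175]
[ 0.48109417  0.92056626 -0.52932175  1.49118421  0.42395948  1.36828999
  1.3700274 ]
down False [-169.48524069   27.0683835 ] 70.96561343894325 [ 0.2 -0.3  0.9] 9.525
```

View pics/b1a.png

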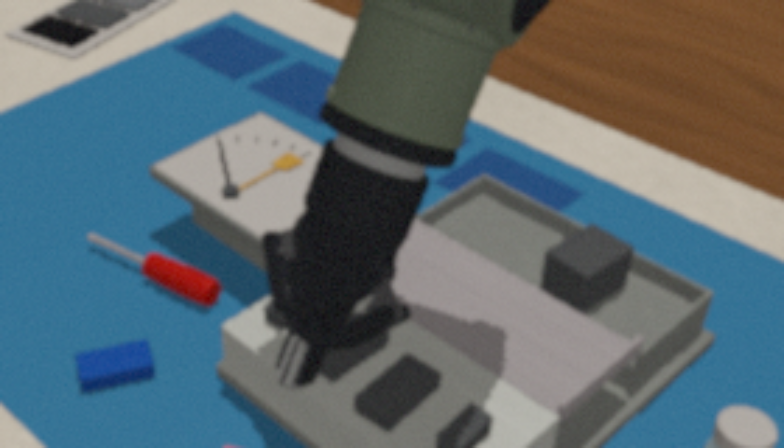

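View pics/b1b.png

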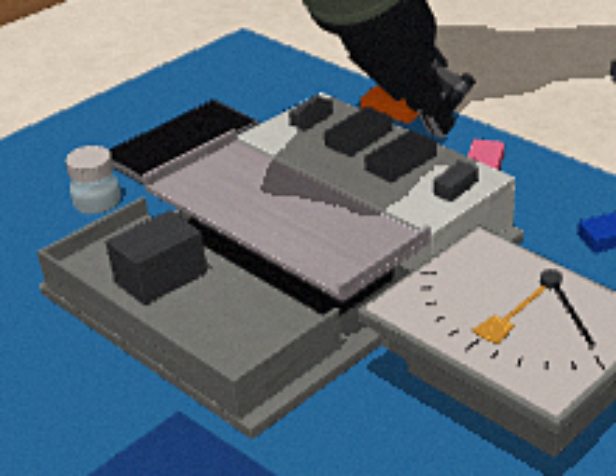

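The fingers sit behind the left large bar, clear of its neighbours. I'll push to the edge, then down the slope.

```bash
python3 - <<'E'
from h import *
print(movel(fc(-47,27,65.5),max_speed=80,guard=20));s=read_state();print(SC(s['eef_pos']),s['ft_force'].round(1))
c=snap('scene','b1c');print(hands(c))
print(movel(fc(-33,27,59.5),max_speed=40,guard=20));s=read_state();print(SC(s['eef_pos']),s['ft_force'].round(1),s['time'])
c=snap('scene','b1d');print(hands(c)); snap('side','b1e')
E
```

```text
False
[-56.75316651  26.9422043 ] [-0.2  0.7  0.6]
{'needle': (39, 0.542, 0.885), 'target': (82, 0.966, 0.084)}
False
[-42.61971601  27.15693765] [-0.  -0.2  1.7] 11.775
{'needle': (38, 0.924, 0.8), 'target': (72, 0.974, 0.091)}
```

View pics/b1d.png

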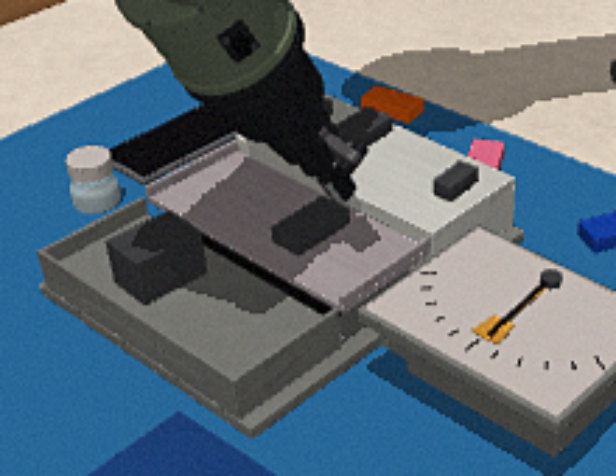

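View pics/b1e.png

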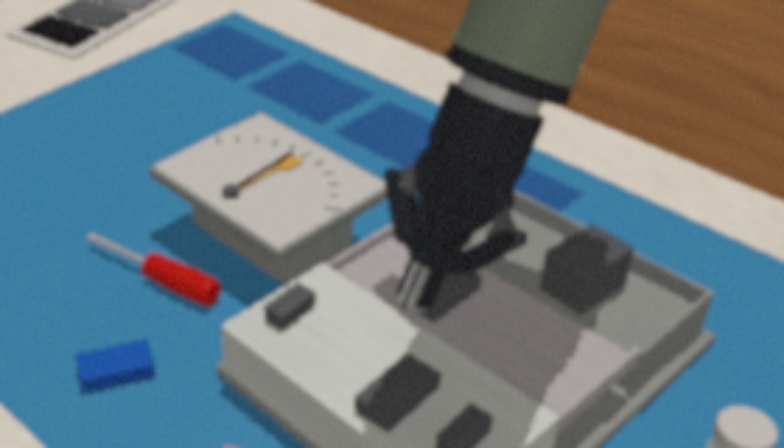

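The finger presses lightly on the bar or pan here (1.7 N upward, about 0.35 rad of needle). I'll back off and look.

```bash
python3 - <<'E'
from h import *
movel(fc(-44,27,85),max_speed=80)
movel(fc(-90,27,140),max_speed=200)
c=snap('scene','b1f');print(hands(c)); c=camera('side');print(hands(c),read_state()['time'])
cv2.imwrite('pics/b1g.png',cv2.resize(c['image'][120:280,220:500],None,fx=2.8,fy=2.8))
E
```

```text
{'needle': (40, 0.539, 0.912), 'target': (82, 0.966, 0.084)}
{'needle': (0, None, None), 'target': (30, 0.933, 0.07)} 12.9833
```

View pics/b1f.png

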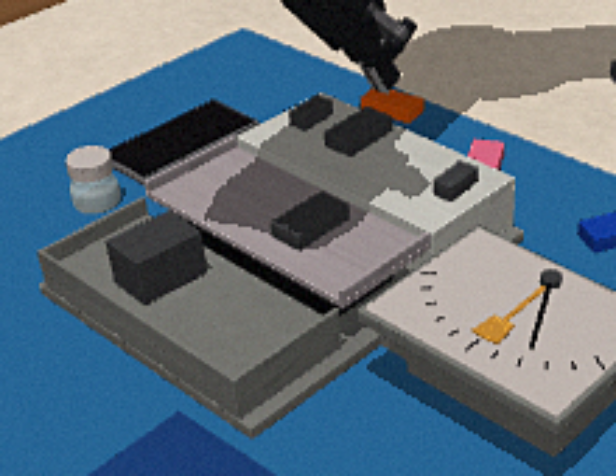

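View pics/b1g.png

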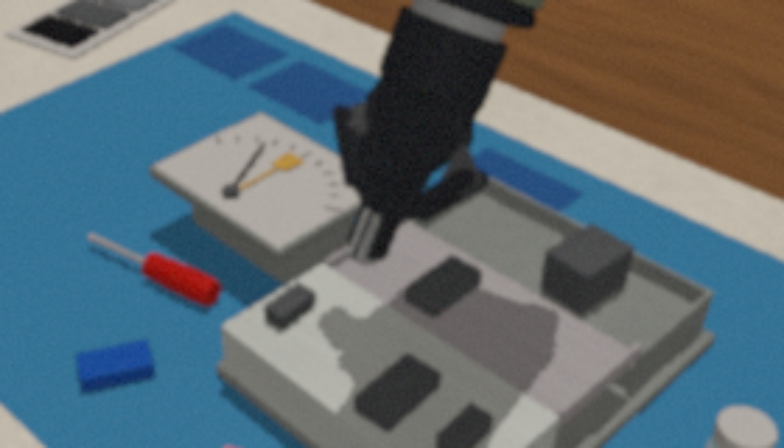

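The first bar lies flat on the pan with the needle at about 0.53. Now the second large bar at y = -30.

```bash
python3 - <<'E'
from h import *
approach(-151,-30)
print(movel(fc(-47,-30,65.5),max_speed=80,guard=20));s=read_state();print(SC(s['eef_pos']),s['ft_force'].round(1))
c=snap('scene','b2c');print(hands(c))
print(movel(fc(-34,-30,60),max_speed=40,guard=20));s=read_state();print(SC(s['eef_pos']),s['ft_force'].round(1),s['time'])
c=snap('scene','b2d');print(hands(c))
movel(fc(-44,-30,85),max_speed=80)
movel(fc(-90,-30,140),max_speed=200)
c=snap('scene','b2f');print(hands(c));snap('side','b2g')
E
```

```text
down False [-176.51292486  -29.96315667] 70.95964360650342 [0.5 0.3 0.4] 14.55
False
[-56.88072456 -30.08568274] [ 0.1  0.7 -0.7]
{'needle': (43, 0.999, 0.736), 'target': (72, 0.948, 0.085)}
False
[-43.51669677 -29.83484125] [0.3 0.4 1.2] 16.75
{'needle': (33, 1.217, 0.685), 'target': (82, 0.966, 0.084)}
{'needle': (41, 0.996, 0.752), 'target': (73, 0.953, 0.085)}
```

View pics/b2d.png

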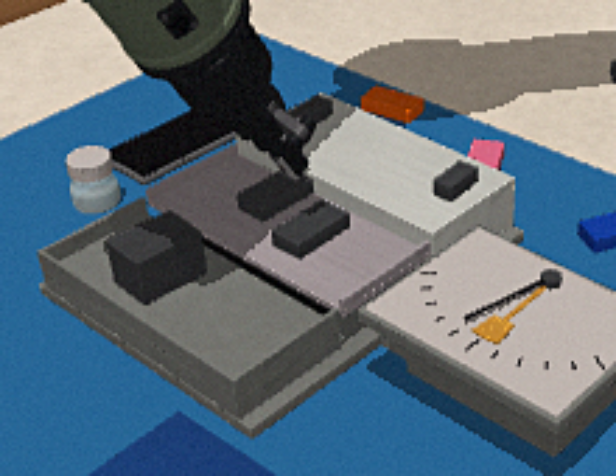

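View pics/b2f.png

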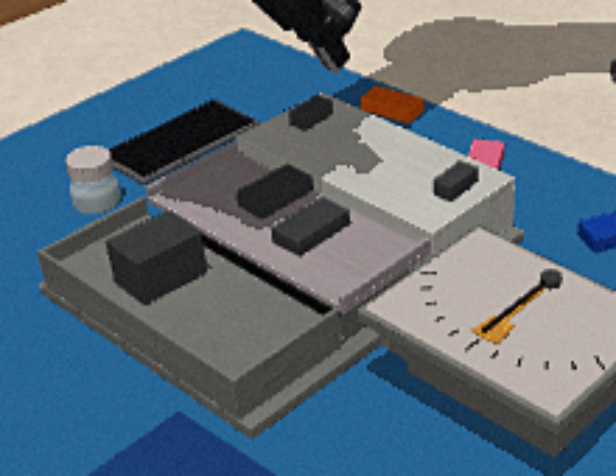

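The needle lies over the paddle. A wrist view from above will check the bar places.

```bash
python3 - <<'E'
from h import *
movel([*read_state()['eef_pos'][:2],250],max_speed=200)
movep([480,-90,400],Rt())
wait(0.5)
c=camera('wrist');cv2.imwrite('pics/w1.png',cv2.resize(c['image'][90:280,215:500],None,fx=2.7,fy=2.7,interpolation=cv2.INTER_CUBIC))
print(hands(c),read_state()['time'],read_state()['ft_force'])
P=cloud(c);hsv=cv2.cvtColor(c['image'],cv2.COLOR_BGR2HSV);X,Y,Z=P[...,0],P[...,1],P[...,2]
roi=(X>380)&(X<720)&(Y>-260)&(Y<-20)&(hsv[...,2]<95)&(hsv[...,1]<60)
for m in comps(cv2.morphologyEx(roi.astype(np.uint8),cv2.MORPH_OPEN,np.ones((3,3))),80):
    h=np.percentile(Z[m],80);m2=m&(abs(Z-h)<4)
    if m2.sum()<60: continue
    r=rect(c,m2,h);zx=np.polyfit(X[m2],Z[m2],1)[0]
    print(m2.sum(),round(float(h),1),SC(r[0][:2]).round(1),r,'slope',round(zx,3))
E
```

```text
{'needle': (35, 1.015, 0.016), 'target': (134, 0.962, 0.089)} 19.8417 [ 0.05347488  0.34955981 -0.71780289]
299 78.1 [-115.2  -83.9] (array([ 441. , -222.2,   38.7,   19.8]), np.float64(0.073)) slope 0.01
554 64.0 [-18.2 -29.3] (array([ 539.3, -170.1,   58.8,   31.5]), np.float64(-0.029)) slope 0.004
402 64.0 [-2.4 29.5] (array([ 556.7, -111.7,   58.5,   28.7]), np.float64(0.0)) slope 0.002
9615 485.7 [-93.2  50.2] (array([466.4, -88.7,  62. ,  16.2]), np.float64(1.547)) slope -0.061
```

View pics/w1.png

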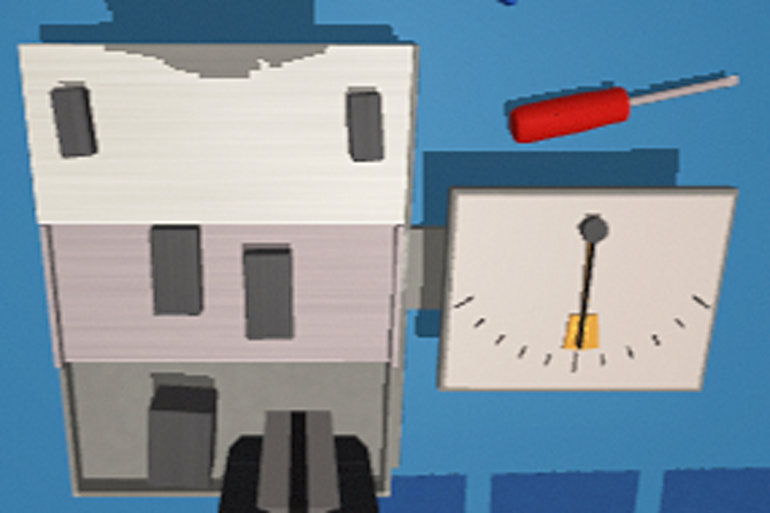

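Measured from above, the needle reads 1.015 against the target's 0.962, and both bars are flat with tops at 64 mm. The second bar sits flush with the ledge (x = -18, limit -21), so I'll nudge it forward by a light press-and-slide from above for margin.

```bash
python3 - <<'E'
from h import *
movep(W(-14,-29.5,110),Rt())
f0=read_state()['ft_force']
movel(W(-14,-29.5,72),max_speed=80,guard=8)
g=movel(W(-14,-29.5,55),max_speed=20,guard=3.5)
s=read_state();print(g,s['eef_pos'],s['ft_force']-f0)
z=s['eef_pos'][2]
movel(W(2,-29.5,z),max_speed=25,guard=20)
s=read_state();print(SC(s['eef_pos']),s['ft_force']-f0,z)
p=s['eef_pos'];movel([p[0],p[1],z+25],max_speed=60);movel([p[0],p[1],200],max_speed=200)
movep([480,-90,400],Rt());wait(0.3)
c=camera('wrist');cv2.imwrite('pics/w2.png',cv2.resize(c['image'][90:280,215:500],None,fx=2.7,fy=2.7,interpolation=cv2.INTER_CUBIC))
print(hands(c),read_state()['time'])
P=cloud(c);hsv=cv2.cvtColor(c['image'],cv2.COLOR_BGR2HSV);X,Y,Z=P[...,0],P[...,1],P[...,2]
roi=(X>380)&(X<720)&(Y>-260)&(Y<-20)&(hsv[...,2]<95)&(hsv[...,1]<60)
for m in comps(cv2.morphologyEx(roi.astype(np.uint8),cv2.MORPH_OPEN,np.ones((3,3))),80):
    h=np.percentile(Z[m],80);m2=m&(abs(Z-h)<4)
    if m2.sum()<60: continue
    r=rect(c,m2,h);zx=np.polyfit(X[m2],Z[m2],1)[0]
    print(m2.sum(),round(float(h),1),SC(r[0][:2]).round(1),r,'slope',round(zx,3))
c=snap('scene','f');print(hands(c));np.savez('sc_f.npz',**c)
P=cloud(c);m=(P[...,2]>70)&(P[...,2]<84)&(P[...,0]>600)&(P[...,1]<-60)&(P[...,1]>-300);print('block',m.sum(),np.median(P[m][:,2]),SC(np.array(rect(c,m,76)[0][:2])),np.linalg.lstsq(np.c_[P[m][:,:2],np.ones(m.sum())],P[m][:,2],rcond=None)[0])
E
```

```text
True [ 543.617424   -170.48504346   54.8249278 ] [ 0.57237574 -0.20848267  3.36162684]
[  2.49965395 -29.39481078] [0.39965689 0.3263377  4.06636506] 54.824927799015846
{'needle': (35, 1.016, 0.018), 'target': (132, 0.962, 0.09)} 25.9667
300 78.2 [-115.1  -83.8] (array([ 441.1, -222.1,   38.8,   19.8]), np.float64(0.054)) slope 0.008
547 64.0 [-18.5 -29.4] (array([ 539. , -170.2,   58.8,   31.5]), np.float64(-0.03)) slope 0.003
376 64.0 [ 1.7 29.9] (array([ 560.8, -111.5,   52.7,   28.7]), np.float64(-0.025)) slope 0.001
9570 485.3 [-93.1  50. ] (array([466.5, -88.9,  61.9,  16.2]), np.float64(1.546)) slope -0.07
{'needle': (44, 0.998, 0.73), 'target': (73, 0.95, 0.086)}
block 390 75.92185044444199 [109.2458409 -27.2691446] [-1.36056379e-02 -4.37884197e-02  7.71320669e+01]
```

View pics/w2.png

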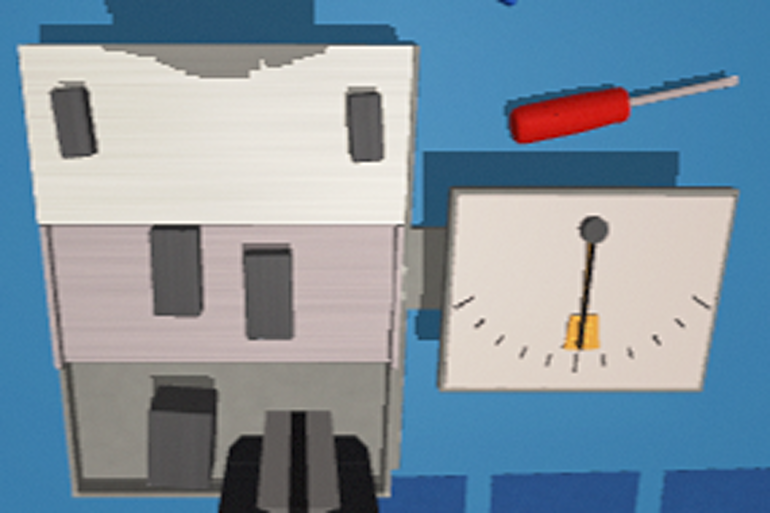

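View pics/f.png

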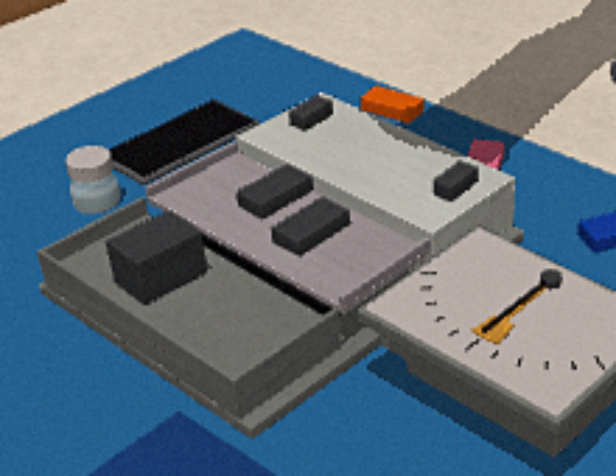

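The press-and-slide slipped, so the bar has not moved. It is still flat, and the ledge's edge at x = -50 stops its centre going below -20, which is inside the -21 limit. The measured value is -18.4. Another shove would add more risk than margin, so I'll do a quick bystander check and hand in.

```bash
python3 - <<'E'
from h import *
a=dict(np.load('scene0.npz'))['image'].astype(int);b=camera('scene')['image'].astype(int)
d=np.abs(a-b).max(2)
for n,(u0,v0,u1,v1) in dict(phone=(196,143,244,174),jar=(182,160,204,188),driver=(398,222,420,238)).items(): print(n,d[v0:v1,u0:u1].mean().round(1),(d[v0:v1,u0:u1]>60).sum())
print(hands(camera('wrist')),read_state()['qvel'].round(3),read_state()['time'])
finish_job()
E
```

```text
phone 14.4 134
jar 4.9 0
driver 5.2 0
{'needle': (35, 1.016, 0.017), 'target': (136, 0.959, 0.09)} [-0.    -0.004  0.001 -0.    -0.001  0.     0.001] 26.1167
the job is handed in; nothing more can be done
```

I slid the block off the pan onto the tray, then slid both large bars off the ledge onto the pan, and handed the job in at about 26 s. Both small bars stayed on the ledge. No verdict was reported.

**Last checks:**
- **Needle:** it reads about 1.016 rad against about 0.96 for the target hand. That 0.055 rad difference is inside the 0.15 limit, and the needle was still.
- **Block:** it lies on the tray at x ≈ 109 mm with its top at 76 mm. In the pictures it looks flat.
- **Bars:** both large bars are flat on the pan with tops at 64 mm, at x ≈ 0 and x ≈ -18 mm.

**Not fully satisfactory:**
- **Second bar:** it dropped in flush against the ledge, 2 to 3 mm inside the -21 mm limit. I tried to slide it forward by pressing lightly from above, but the fingertip slipped and the bar stayed put. The ledge edge stops it from sitting any further back than -20 mm, so I left it.
- **First bar push:** the fingertip pressed on the bar for a moment and swung the needle over the target early. It fell back to about 0.54 rad when I released it.
- **Phone:** the before-and-after comparison showed no change for the jar or screwdriver, but 134 pixels differed around the phone. I took this to be a change in shadows, because the arm never worked near it and it looks unmoved in the pictures. I did not measure its position.

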